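# Clip the sharps-pot bracket to the rail and lock the pot in it

## Task

Fit a sharps pot to the bench rail: first take the empty white bracket by its black grip and push its hook down over the upper bar of the rail, until the bar is fully home in the hook and the orange gate flicks shut beneath it. Then lower the yellow pot upright into the hanging bracket and press it down on the sprung base plate as far as it goes, so that the red catch snaps over its shoulder, and let go. Leave the electrotherapy unit, the gel bottle and the needle box where they stand.

Things in the scene. Friction and masses are not known exactly. Their poses are not given: they have to be found in the camera images.
- rail_stand: Fixed bench rail: two level steel bars, 16 mm in diameter, along its y, one above the other (centres 210 and 115 mm above the table), between uprights 340 mm apart (22 mm square, 240 mm tall, feet 100 x 50 x 12 mm). Origin on the table below the bars' middle; x across the bars, away from the robot at yaw 0. The bracket may hang from either side, anywhere within 150 mm of the middle.
- rail_mid (a point): Centre of the upper bar (16 mm thick), midway between the uprights, 210 mm above the table. Axes as the rail stand's.
- bracket: White steel pot bracket, 0.25-0.36 kg, loose, upright: base 84 mm wide, sleeve (bore 73 mm, flared mouth) from 26 to 72 mm up, back plate with grip and, behind it, the hook. Origin: centre of underside, on the sleeve's axis; z up, x to its back (hook side); x -45 to +96 mm, 198 mm tall. Hung, its underside is 75 mm above the table and a rubber bumper leans on the lower bar.
- bracket_grip (a point): Middle of the top of the bracket's black grip block, 12 mm thick (bracket x), 38 mm wide (y), 44 mm tall; at bracket (62, 0, 198) mm. To be held across its 12 mm from above, one finger in front and one behind; the steel top of the hook lies 49 mm below this point, just behind the grip: keep the fingertips above it.
- hook_seat (a point): Where the upper bar's axis lies when fully home in the hook: at bracket (79, 0, 135) mm, 17 mm behind and 63 mm below bracket_grip. Hook 40 mm wide along y; its mouth, 18.5 mm wide (x 70 to 88.5 mm), opens downward; its rear tip, flared outward, ends 94 mm above the underside, so it goes down 41 mm over the bar, which then bears against its top.
- gate (a joint): Orange sprung gate across the hook's mouth, rad: 0 shut (free end against the hook's rear tip), 1.0 fully swung inward. The bar pushes it in as the hook goes down (under 10 N); it flicks shut by itself when the bar is about 5 mm from home.
- pad (a joint): Black sprung base plate of the bracket, 56 mm wide, m: 0 up (top 24 mm above the bracket's underside), 0.012 fully down, flush with the base (the pot then stands 12 mm above the underside). Its spring takes 3 N at first, 7 N fully down; beyond that the pot stands on the rigid base.
- catch (a joint): Red sprung catch in front of the back plate, rad: 0 shut, 0.7 swung out. Hangs from a pivot at bracket (42, 0, 122) mm, leaning in to 28 mm from the axis. The pot's body pushes it out on the way down; with the pot nearly all the way down (last 2 mm) it snaps over the shoulder. Let go, the pot rises 2 to 5 mm against it and stays locked, about 15 mm above the underside.
- pot: Yellow round sharps pot, closed, loose, 0.07-0.2 kg, 107 mm tall: body 70 mm in diameter (bottom edge bevelled 4 mm) to a flat shoulder at 75 mm; red ribbed lid, 46 mm in diameter, from 79 to 107 mm. Origin: centre of underside, z up. Held by the lid from above; fingers to the bracket's left and right (its y) clear the catch and the grip.
- pot_lid (a point): Middle of the top of the pot's red lid, 107 mm above its underside.
- tens_unit: Bystander: white and blue electrotherapy unit, 118 x 76 x 36 mm, lying flat. Origin under its middle.
- gel_bottle: Bystander: green gel bottle, 52 mm in diameter, 176 mm tall, upright. Origin under its middle.
- needle_box: Bystander: white carton of needles with a blue band, 70 x 110 x 60 mm. Origin under its middle.
Things that resemble listed ones, but are neither listed nor needed, are in the scene too. Of the things like the pot, leave any that is green or purple; of the rest the larger one is meant.

How it is judged:
By the outcome, as a careful person would: the job done as asked, in the order asked, and still so for the second after the job is handed in, with the robot touching nothing.
It also fails if it takes over 64 s, if anything falls off the work surface, if the arm or the gripper's body presses on something with over 40 N, if the wrist force passes 120 N, or if a joint passes its speed limit or range.

## Robot

A 6-joint arm with a two-finger parallel gripper is mounted at the origin on the work surface. World frame = base frame: x ahead of the robot, y to its left, z up, the work surface at z = 0. Lengths are in m, angles in rad, forces in N, time in s.
With the tool pointing down it reaches from about 0.375 to 0.9 m from the base axis. Payload 3.1 kg.
Tool frame: the origin (TCP) lies between the finger pads; the fingertips stand 22 mm ahead of it and the grasp point (between the pads) lies 3 mm ahead of it; z points along the fingers, y is the line along which they close (so a half turn about z gives the same grasp; the last joint's range is limited). The gripper opens to 87 mm and grips with 3 to 60 N. Pads are 19 mm wide; open, the fingers measure 117 mm over their backs; the gripper's body (75 mm by 190 mm) begins 51 mm behind the grasp point.
Start: joints at [1.036, 0.527, 1.433, -0, 1.181, -0.178], TCP at [0.218, 0.586, 0.245] pointing down, gripper open.
Joint ranges: [-3.08, 3.08], [-0.75, 2.2], [0.22, 2.44], [-1.43, 4.57], [0, 2.65], [-2.85, 2.85]. Speed limits (rad/s): [2.79, 2.79, 3.14, 3.14, 3.14, 3.14].

## Interface

Orientations are given as a unit quaternion [x, y, z, w].
In Python, from rig import robot gives the robot as it stands.
- The arm moves only by the tool move_arm, never from a script. Its argument "series" is text: rows parted by semicolons, each of 6 numbers parted by spaces: the shift along the tool's x, y, z in mm, then the turn, a rotation vector about the tool's x, y, z in degrees. In form: dx dy dz ax ay az; .... A call has 1 to 8 rows; each row is the pose to reach, as a shift and turn from the pose commanded when the call began, along the tool's axes at that moment; what a row does not reach only later rows make up. A row lasts 1/12 s, in which the tool goes at most 41.7 mm and 7.16 degrees, less where a joint would pass 70% of its speed; a pose out of reach is approached as far as the arm can. A call with a gripper value outside its range is refused whole. "jaw" is the opening, from 0 (shut) to 1 (fully open), set as the call begins (left out, the last holds). The fingers move at their own pace and stop on an object; "newtons" is the grip in N (left out, the last holds). Time passes only in rows, so rows that repeat a pose let the fingers close. It gives the time, the measured TCP pose, the force, the opening and the grip force at its end, in the units of the state.
- robot.get_obs(): the state, without advancing time (a new reading comes with each control period).
- robot.camera(name): name is "scene" or "top"; returns a dict with "img" (400x640x3 uint8, red, green, blue), "mtx" (3x3 intrinsics, pixels), "world_to_cam" (4x4, takes a point from world to camera coordinates). Camera axes: x right, y down, z forward; pixel columns grow to the right and rows downward; lengths in m; the calibration is good to about 2 mm. A picture is of the moment at which its call begins. There is no depth.
- robot.hand_in(): hands the job in; it is judged then, once.
Trained networks look in a picture, given as the dict that the camera call returned (one of the last four; its "shot" number tells which), for a name from the list of things; names that differ only in an ending like _2 or _b are one class to them, and where a whole thing is asked for, a point or a joint stands for the part that bears it (a point fixed in the world has none). Each returns a list of dicts, best first, with "p" (0 to 1); they miss things now and then, are a little off and sometimes report something else, mostly with a low value. They report only what shows in the picture. A call takes as long as a camera call. They do not tell look-alikes from the thing itself.
- robot.search_frame(picture, thing): "xyz" ([x, y, z] in m, in world coordinates, good to about 4 mm: the middle of the surface that is visible of it).
- robot.tip_of(picture, thing): "xyz" ([x, y, z] in m, in world coordinates, good to about 4 mm: a listed point, or the origin of a listed thing).
The state is a dict: "time": time; "q": joint angles; "joint_velocities": joint speeds; "joint_torque": joint torques, N m; "position": TCP position; "tool_rot": TCP orientation; "ft_force": force on the tool from outside, world axes, zero at the start; "moment": the same for the moment, N m; "grip_width": finger opening in m; "grip_force": force on a finger pad.
Only numpy, scipy, OpenCV 4.12 (cv2) and the standard library are available. Lean on these libraries where they do the work, as an engineer would, in place of code of your own. Each camera call takes 0.05 s, during which the arm holds its last target. There are 200 camera calls.

## Working session

There is one attempt and no reset: what is moved stays moved. The work goes in short steps, Python scripts to look and compute and a tool call to move; the robot and the scene stay as the last step left them, time stands still between calls to the robot, and variables do not carry over. Pictures are saved under pics/ and viewed, at most 10 in all, crops included, and the job is handed in when it is done.

Besides the shell and the picture viewer there is one more tool, called after ">>>" by a JSON object that holds its "method" and its "body", one argument or row to a line. move_arm: Moves the arm, as the interface text tells. Its arguments: {"type":"object","properties":{"series":{"type":"string"},"jaw":{"type":"number"},"newtons":{"type":"number"}},"required":["series"]}

```bash
mkdir -p pics
cat > h.py <<'E'
import numpy as np, cv2
from rig import robot
from scipy.spatial.transform import Rotation as R
def px(c,p):
    p=np.array(c["world_to_cam"])@np.r_[p,1]; u=np.array(c["mtx"])@p[:3]; return (u[:2]/u[2]).round().astype(int).tolist()
def ray(c,uv,z):
    T=np.linalg.inv(np.array(c["world_to_cam"])); d=T[:3,:3]@np.linalg.inv(c["mtx"])@[uv[0],uv[1],1]; o=T[:3,3]
    return o+d*(z-o[2])/d[2]
def save(c,n,crop=None,f=1):
    i=c["img"][...,::-1]
    if crop: i=i[crop[1]:crop[3],crop[0]:crop[2]]
    cv2.imwrite("pics/"+n,cv2.resize(i,None,fx=f,fy=f,interpolation=cv2.INTER_CUBIC))
E
python3 - <<'E'
from h import *
cs={n:robot.camera(n) for n in("scene","top")}
for n,c in cs.items():
    save(c,n+"0.png")
    for t in["rail_mid","rail_stand","bracket","bracket_grip","hook_seat","pot","pot_lid","tens_unit","gel_bottle","needle_box"]:
        for d in robot.tip_of(c,t)[:4]: print(n,t,round(d["p"],2),np.round(d["xyz"],3),px(c,d["xyz"]))
o=robot.get_obs(); print(o["position"],o["tool_rot"],o["time"])
E
```

```text
scene rail_mid 0.78 [0.616 0.024 0.208] [359, 202]
scene rail_mid 0.16 [0.612 0.026 0.001] [353, 238]
scene rail_stand 0.93 [0.613 0.02  0.001] [352, 239]
scene bracket 0.62 [ 0.414  0.216 -0.003] [340, 167]
scene bracket_grip 0.58 [0.47  0.199 0.198] [354, 138]
scene bracket_grip 0.39 [0.571 0.401 0.003] [409, 156]
scene bracket_grip 0.32 [0.489 0.194 0.136] [357, 156]
scene hook_seat 0.68 [ 0.544 -0.406 -0.002] [235, 335]
scene hook_seat 0.64 [0.487 0.196 0.137] [357, 155]
scene hook_seat 0.32 [0.414 0.218 0.003] [341, 166]
scene pot 0.89 [ 0.368 -0.348  0.001] [207, 279]
scene pot 0.84 [ 0.435 -0.149 -0.001] [271, 245]
scene pot 0.81 [ 0.315 -0.241  0.002] [222, 243]
scene pot 0.59 [ 0.424 -0.247  0.003] [246, 265]
scene pot_lid 0.92 [ 0.318 -0.24   0.082] [217, 230]
scene pot_lid 0.61 [ 0.426 -0.246  0.107] [240, 249]
scene pot_lid 0.54 [ 0.437 -0.148  0.077] [269, 232]
scene tens_unit 0.95 [ 0.465 -0.03   0.002] [305, 223]
scene gel_bottle 0.85 [0.571 0.402 0.003] [409, 156]
scene needle_box 0.76 [ 0.548 -0.406 -0.004] [237, 336]
scene needle_box 0.26 [0.573 0.403 0.002] [410, 1
[... 208 characters left out ...]
hook_seat 0.57 [0.486 0.195 0.138] [257, 202]
top pot 0.85 [ 0.422 -0.245 -0.003] [400, 225]
top pot 0.71 [ 0.367 -0.356 -0.002] [435, 241]
top pot 0.58 [ 0.32  -0.242  0.005] [401, 257]
top pot 0.56 [ 0.426 -0.146  0.004] [369, 224]
top pot_lid 0.93 [ 0.423 -0.242  0.111] [405, 221]
top pot_lid 0.92 [ 0.367 -0.35   0.11 ] [442, 239]
top pot_lid 0.66 [ 0.316 -0.239  0.081] [404, 257]
top pot_lid 0.52 [ 0.434 -0.145  0.08 ] [371, 219]
top tens_unit 0.61 [ 0.467 -0.031  0.001] [333, 213]
top gel_bottle 0.96 [ 0.576  0.395 -0.   ] [201, 183]
top gel_bottle 0.56 [ 0.421 -0.242 -0.001] [399, 225]
[0.2182431 0.5856111 0.2445623] [ 1.77451064e-01  9.84129626e-01  1.11975131e-07 -5.37613661e-06] 1.1
```

```bash
python3 -c "
import cv2,numpy as np
cv2.imwrite('pics/both.png',cv2.resize(np.vstack([cv2.imread('pics/scene0.png')[:, :],cv2.imread('pics/top0.png')]),(480,600)))"
```

```text
(no output)
```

View pics/scene0.png

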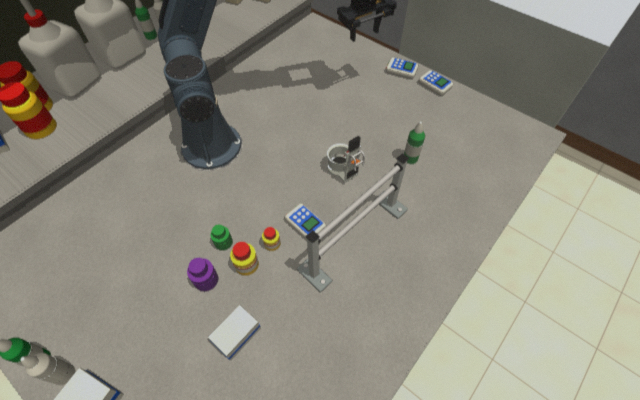

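View pics/top0.png

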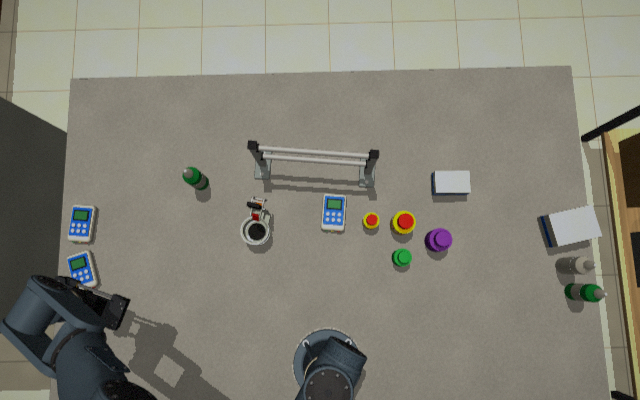

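Candidates for the pot in the top view: yellow (403,222), small yellow (372,221), green (402,257) and purple (438,240). Green and purple are excluded, so the larger yellow one at (403,222) is meant. I'll confirm that in an enlarged crop.

Run:
```python
from h import *
c=robot.camera("top"); save(c,"crop1.png",(235,130,455,270),3.6)
np.save("top.npy",c,allow_pickle=True)
```

```text
(no output)
```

View pics/crop1.png

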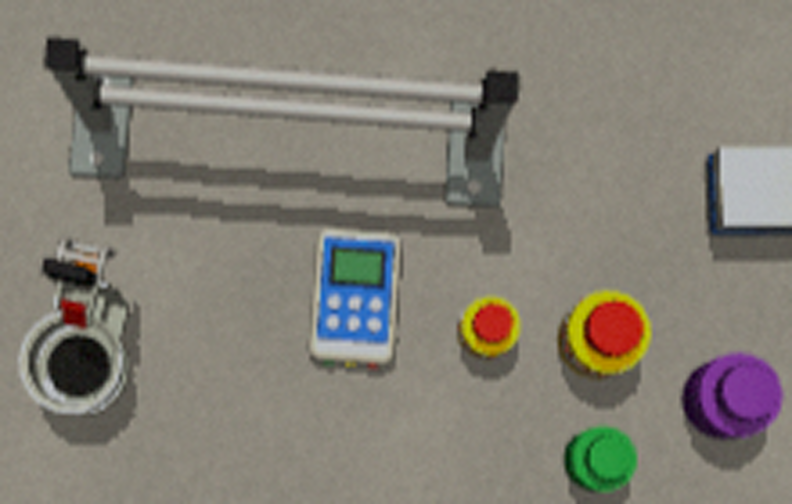

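The crop confirms it: the larger yellow pot is at crop (610,332), the small yellow at (490,326), with green and purple beside them. The grip is at crop (69,270), the sleeve mouth at (74,360), and the upper bar runs from (85,65) to (483,92).

Run:
```python
from h import *
c=np.load("top.npy",allow_pickle=True).item()
f=lambda u,v,z: ray(c,(235+u/3.6-.4,130+v/3.6-.4),z)
A,B=f(85,65,.214),f(483,92,.214); d=A-B; print("bar",A,B,"yaw",np.arctan2(-d[0],d[1]))
A,B=f(62,53,.24),f(501,86,.24); d=A-B; print("caps",A,B,(A+B)/2,np.linalg.norm(d),"yaw",np.arctan2(-d[0],d[1]))
s=f(74,360,.072); g=f(70,269,.198);print("sleeve",s,"grip",g, np.linalg.norm((g-s)[:2]),"yaw",np.arctan2((g-s)[1],(g-s)[0]))
A,B=f(45,266,.198),f(94,272,.198);d=A-B;print("gripyaw",np.arctan2(-d[0],d[1]))
print("lid",f(614,328,.107))
for n in("top","scene","top","scene"):
    k=robot.camera(n)
    for t in("bracket","bracket_grip","hook_seat","rail_mid","rail_stand","pot_lid"):
        for x in robot.tip_of(k,t)[:3]:
            if x["p"]>.5: print(n,t,round(x["p"],2),np.round(x["xyz"],3))
```

```text
bar [0.62944756 0.17860672 0.214     ] [ 0.59946391 -0.13266445  0.214     ] yaw -0.09603017562834747
caps [0.63220289 0.19261445 0.24      ] [ 0.5971962  -0.14393408  0.24      ] [0.61469954 0.02434019 0.24      ] 0.33836427414261927 yaw -0.10364404718483061
sleeve [0.41112329 0.2087119  0.072     ] grip [0.47022745 0.19294563 0.198     ] 0.06117087646065377 yaw -0.26068387106449975
gripyaw -0.14799959174530639
lid [ 0.4231542  -0.24388345  0.107     ]
top bracket_grip 0.76 [0.47  0.198 0.196]
top hook_seat 0.63 [0.487 0.195 0.137]
top rail_mid 0.81 [0.614 0.027 0.218]
top rail_mid 0.68 [0.615 0.026 0.002]
top rail_stand 0.68 [ 0.613  0.022 -0.   ]
top pot_lid 0.82 [ 0.368 -0.351  0.111]
top pot_lid 0.73 [ 0.435 -0.143  0.083]
top pot_lid 0.66 [ 0.426 -0.246  0.11 ]
scene bracket 0.69 [0.412 0.216 0.001]
scene bracket_grip 0.91 [0.468 0.198 0.194]
scene hook_seat 0.8 [0.483 0.196 0.135]
scene rail_mid 0.94 [0.616 0.026 0.21 ]
scene rail_stand 0.82 [0.614 0.022 0.001]
scene pot_lid 0.8 [ 0.368 -0.352  0.108]
scene pot_lid 0.56 [ 0.425 -0.247  0.107]
scene pot_lid 0.55 [ 0.319 -0.242  0.082]
top bracket 0.73 [ 0.408  0.213 -0.002]
top bracket_grip 0.91 [0.468 0.2   0.2  ]
top bracket_grip 0.74 [0.613 0.025 0.215]
top bracket_grip 0.58 [0.574 0.398 0.002]
top hook_seat 0.68 [0.487 0.192 0.137]
top rail_mid 0.93 [0.614 0.027 0.214]
top rail_stand 0.79 [ 0.615  0.026 -0.   ]
top pot_lid 0.88 [ 0.425 -0.245  0.109]
top pot_lid 0.78 [ 0.436 -0.146  0.08 ]
top pot_lid 0.74 [ 0.368 -0.349  0.109]
scene bracket 0.8 [ 0.41   0.218 -0.003]
scene bracket_grip 0.66 [0.469 0.198 0.193]
scene hook_seat 0.6 [0.487 0.193 0.138]
scene rail_mid 0.65 [0.615 0.025 0.206]
scene rail_stand 0.66 [ 0.615  0.021 -0.001]
scene pot_lid 0.93 [ 0.319 -0.24   0.082]
scene pot_lid 0.9 [ 0.37  -0.351  0.11 ]
scene pot_lid 0.76 [ 0.423 -0.246  0.108]
```

```bash
cat >> h.py <<'E'
def go(x,y,z,yaw_y):
    """row from the present pose to a downward TCP pose whose tool y has world angle yaw_y (deg)"""
    o=robot.get_obs(); q=R.from_quat(o["tool_rot"]); a=np.radians(yaw_y)
    Y=np.array([np.cos(a),np.sin(a),0]); Z=np.array([0,0,-1.]); T=R.from_matrix(np.c_[np.cross(Y,Z),Y,Z])
    print("pos",np.round(o["position"],4),"t",o["time"],"F",np.round(o["ft_force"],1),"w",round(o["grip_width"],4),"fg",o["grip_force"])
    print("row",np.round(q.inv().apply(np.array([x,y,z])-o["position"])*1e3,1),np.round((q.inv()*T).as_rotvec(degrees=True),1))
E
python3 -c "
from h import *
go(.4695,.198,.26,-15.5)"
```

```text
pos [0.2183 0.5856 0.2445] t 2.55 F [ 0.4  0.9 -0. ] w 0.0872 fg 0.0
row [-370.8 -275.5  -15.4] [ 0.   0.  85.1]
```

>>> {"method": "move_arm", "body": {
  "series": "-371 -276 -15 0 0 85; -371 -276 -15 0 0 85; -371 -276 -15 0 0 85; -371 -276 -15 0 0 85; -371 -276 -15 0 0 85; -371 -276 -15 0 0 85; -371 -276 -15 0 0 85; -371 -276 -15 0 0 85",
  "jaw": 1
}}

```text
time: 3.22
position: [0.4, 0.3042, 0.2557]
tool_rot: [0.63, 0.777, 0.0, 0.0]
ft_force: [1.2, 0.2, -0.1]
grip_width: 0.0866
grip_force: 0.0
```

```bash
python3 -c "
from h import *
go(.4695,.198,.26,-15.5)"
```

```text
pos [0.4    0.3042 0.2557] t 3.2167 F [ 1.2  0.2 -0.1] w 0.0866 fg 0.0
row [-118.3   46.    -4.3] [ 0.  -0.  27.4]
```

>>> {"method": "move_arm", "body": {
  "series": "-118 46 -4 0 0 27.4; -118 46 -4 0 0 27.4; -118 46 -4 0 0 27.4; -118 46 -4 0 0 27.4; -118 46 -4 0 0 27.4; -118 46 -4 0 0 27.4"
}}

```text
time: 3.72
position: [0.4691, 0.2001, 0.2593]
tool_rot: [0.794, 0.608, -0.0, -0.0]
ft_force: [0.3, -0.5, -0.1]
grip_width: 0.0868
grip_force: 0.0
```

Run:
```python
from h import *
go(.4695,.198,.181,-15.5)
a=robot.camera("scene"); 
for n,c in(("scene",a),("top",robot.camera("top"))):
    for t in("bracket","bracket_grip","hook_seat"):
        for x in robot.tip_of(c,t)[:2]: print(n,t,round(x["p"],2),np.round(x["xyz"],3))
save(a,"c2.png",(290,90,440,210),5)
```

```text
pos [0.4691 0.2001 0.2593] t 3.7167 F [ 0.3 -0.5 -0.1] w 0.0868 fg 0.0
row [-1.9  1.  78.3] [-0.1 -0.   0.4]
scene bracket 0.96 [ 0.409  0.218 -0.002]
scene bracket_grip 0.88 [0.468 0.198 0.196]
scene hook_seat 0.55 [0.485 0.196 0.137]
scene hook_seat 0.28 [ 0.546 -0.402 -0.002]
top bracket 0.79 [ 0.407  0.213 -0.   ]
top bracket_grip 0.63 [0.467 0.198 0.199]
top hook_seat 0.57 [0.486 0.193 0.138]
```

View pics/c2.png

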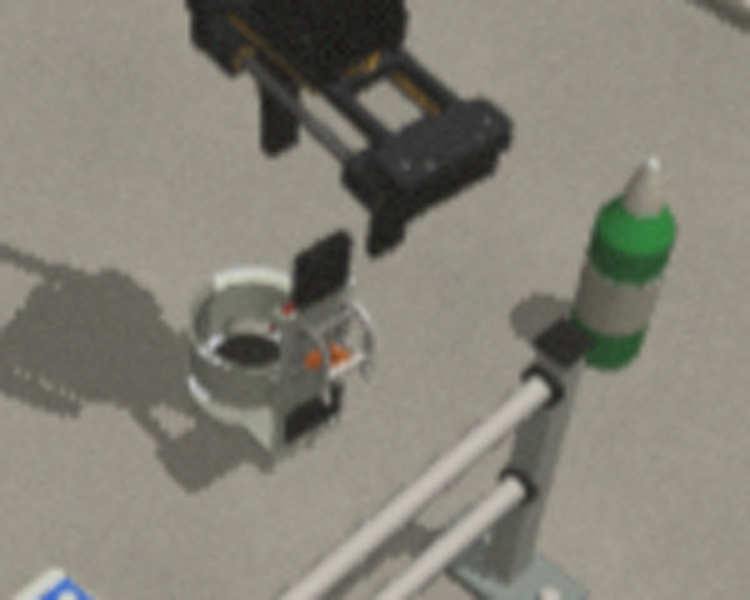

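The open fingers (crop (280,130) and (385,230)) stand either side of the black grip at (325,270), so I'll descend.

>>> {"method": "move_arm", "body": {
  "series": "-2 0 40 0 0 0; -2 0 60 0 0 0; -2 0 78 0 0 0; -2 0 78 0 0 0; -2 0 78 0 0 0"
}}

```text
time: 4.53
position: [0.4682, 0.1987, 0.1808]
tool_rot: [0.794, 0.608, -0.001, -0.0]
ft_force: [0.1, 0.4, 0.4]
grip_width: 0.0871
grip_force: 0.0
```

>>> {"method": "move_arm", "body": {
  "series": "0 0 0 0 0 0; 0 0 0 0 0 0; 0 0 0 0 0 0; 0 0 0 0 0 0; 0 0 0 0 0 0; 0 0 0 0 0 0; 0 0 0 0 0 0; 0 0 0 0 0 0",
  "jaw": 0,
  "newtons": 25
}}

```text
time: 5.2
position: [0.4688, 0.1984, 0.1814]
tool_rot: [0.794, 0.608, 0.0, 0.0]
ft_force: [-0.3, 0.0, -0.2]
grip_width: 0.0417
grip_force: 0.0
```

>>> {"method": "move_arm", "body": {
  "series": "0 0 0 0 0 0; 0 0 0 0 0 0; 0 0 0 0 0 0; 0 0 0 0 0 0",
  "newtons": 55
}}

```text
time: 5.53
position: [0.4687, 0.1984, 0.1813]
tool_rot: [0.794, 0.608, -0.0, -0.0]
ft_force: [0.3, 0.3, -0.5]
grip_width: 0.015
grip_force: 0.0
```

Run:
```python
from h import *
go(.4695,.198,.181,-15.5)
for n in("scene","top"):
    c=robot.camera(n)
    for t in("bracket","bracket_grip","hook_seat"):
        for x in robot.tip_of(c,t)[:2]: print(n,t,round(x["p"],2),np.round(x["xyz"],3))
```

```text
pos [0.4687 0.1984 0.1813] t 5.5333 F [ 0.3  0.3 -0.5] w 0.015 fg 0.0
row [-0.2  0.8  0.3] [-0.   0.   0.4]
scene bracket 0.85 [ 0.41   0.216 -0.   ]
scene bracket 0.39 [0.575 0.401 0.003]
scene bracket_grip 0.69 [0.47  0.198 0.193]
scene hook_seat 0.68 [0.488 0.194 0.14 ]
top bracket 0.54 [0.406 0.215 0.004]
top bracket_grip 0.47 [0.47  0.202 0.2  ]
top hook_seat 0.57 [0.483 0.195 0.136]
```

Still closing (15 mm).

>>> {"method": "move_arm", "body": {
  "series": "0 0 0 0 0 0; 0 0 0 0 0 0; 0 0 0 0 0 0; 0 0 0 0 0 0; 0 0 0 0 0 0"
}}

```text
time: 6.35
position: [0.4686, 0.1984, 0.1812]
tool_rot: [0.794, 0.608, -0.0, -0.0]
ft_force: [-0.1, -0.3, -2.5]
grip_width: 0.0114
grip_force: 55.0
```

>>> {"method": "move_arm", "body": {
  "series": "0 0 -20 0 0 0; 0 0 -40 0 0 0; 0 0 -60 0 0 0; 0 0 -80 0 0 0; 0 0 -110 0 0 0; 0 0 -160 0 0 0; 0 0 -160 0 0 0; 0 0 -160 0 0 0"
}}

```text
time: 7.02
position: [0.4707, 0.1989, 0.3448]
tool_rot: [0.794, 0.608, 0.004, 0.002]
ft_force: [1.2, 0.7, -3.3]
grip_width: 0.012
grip_force: 55.0
```

Run:
```python
from h import *
go(.4695,.198,.341,-15.5)
for n in("scene","top")*2:
    c=robot.camera(n)
    for t in("bracket","bracket_grip","hook_seat"):
        for x in robot.tip_of(c,t)[:1]: print(n,t,round(x["p"],2),np.round(x["xyz"],3))
save(robot.camera("scene"),"c3.png",(290,50,440,200),4)
```

```text
pos [0.4707 0.1989 0.3448] t 7.0167 F [ 1.2  0.7 -3.3] w 0.012 fg 54.959582509472966
row [-1.2 -1.   3.8] [ 0.5 -0.2  0.4]
scene bracket 0.68 [0.414 0.218 0.166]
scene bracket_grip 0.84 [0.471 0.198 0.359]
scene hook_seat 0.92 [0.489 0.197 0.301]
top bracket 0.81 [0.404 0.214 0.157]
top bracket_grip 0.65 [0.467 0.199 0.358]
top hook_seat 0.75 [0.483 0.195 0.293]
scene bracket 0.93 [0.409 0.219 0.158]
scene bracket_grip 0.71 [0.466 0.198 0.357]
scene hook_seat 0.84 [0.485 0.196 0.294]
top bracket 0.68 [0.408 0.215 0.158]
top bracket_grip 0.69 [0.468 0.199 0.358]
top hook_seat 0.5 [0.485 0.194 0.299]
```

View pics/c3.png

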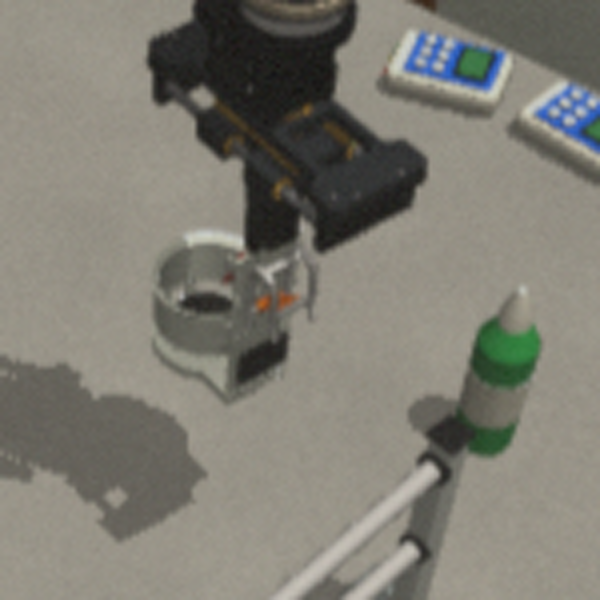

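Bracket held firm and level: sleeve at (210,290) and the hook behind it at (305,270) in the crop, clear of the rail. Next I carry it over the upper bar.

```bash
python3 -c "
from h import *
go(.6019,.0665,.341,-5.7)"
```

```text
pos [0.4688 0.1985 0.3414] t 7.8667 F [ 0.3  0.4 -3.9] w 0.0118 fg 54.959029108285904
row [-92.6 163.    0.4] [ 0.   0.  -9.4]
```

>>> {"method": "move_arm", "body": {
  "series": "-12 20 0 0 0 -1.2; -24 42 0 0 0 -2.4; -38 67 0 0 0 -4; -53 93 0 0 0 -5.5; -68 120 0 0 0 -7; -82 145 0 0 0 -8.5; -92 162 0 0 0 -9.4; -92 162 0 0 0 -9.4"
}}

```text
time: 8.53
position: [0.6019, 0.0651, 0.3403]
tool_rot: [0.743, 0.67, -0.001, -0.001]
ft_force: [-1.1, 0.8, -2.0]
grip_width: 0.0119
grip_force: 55.0
```

Run:
```python
from h import *
robot.camera("top");robot.camera("top")
go(.6019,.0665,.341,-5.7)
S=[];M=[]
for n in("scene","top")*3:
    c=robot.camera(n)
    for t,L in(("hook_seat",S),("rail_mid",M)):
        for x in robot.tip_of(c,t)[:1]: print(n,t,round(x["p"],2),np.round(x["xyz"],3))
    if n=="scene": save(c,"c4.png",(290,60,440,260),3)
```

```text
pos [0.6011 0.0672 0.3407] t 8.6333 F [-0.4  1.  -2.6] w 0.0116 fg 54.9552278034389
row [-0.6  0.9 -0.3] [-0.  -0.  -0.1]
scene hook_seat 0.76 [0.619 0.066 0.296]
top rail_mid 0.62 [0.613 0.028 0.214]
scene hook_seat 0.8 [0.617 0.069 0.298]
scene rail_mid 0.69 [0.615 0.026 0.207]
top hook_seat 0.45 [0.572 0.393 0.001]
top rail_mid 0.96 [0.615 0.023 0.212]
scene hook_seat 0.56 [0.62  0.067 0.3  ]
scene rail_mid 0.72 [0.613 0.028 0.21 ]
top hook_seat 0.74 [ 0.545 -0.402 -0.002]
top rail_mid 0.84 [0.612 0.026 0.214]
```

View pics/c4.png

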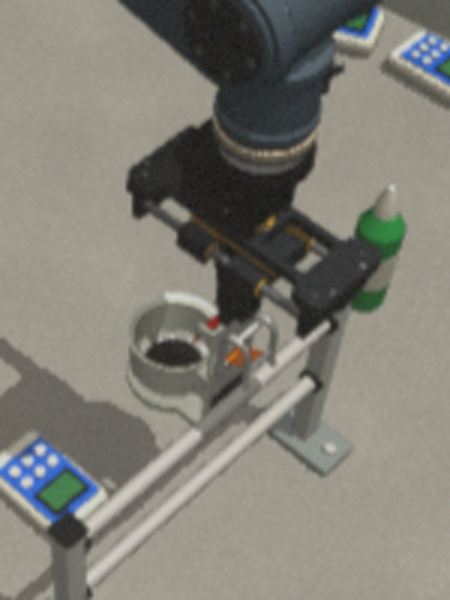

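The hook hangs over the upper bar (crop about (260,350)), aligned within a mm or so by the numbers. I'll lower it in stages while watching the force.

>>> {"method": "move_arm", "body": {
  "series": "0 0.5 8 0 0 0; 0 0.5 16 0 0 0; 0 0.5 24 0 0 0; 0 0.5 32 0 0 0; 0 0.5 37 0 0 0; 0 0.5 41 0 0 0; 0 0.5 44 0 0 0; 0 0.5 44 0 0 0"
}}

```text
time: 10.2
position: [0.6013, 0.0673, 0.2965]
tool_rot: [0.742, 0.671, -0.0, -0.0]
ft_force: [-0.6, -0.0, -3.5]
grip_width: 0.0117
grip_force: 55.0
```

>>> {"method": "move_arm", "body": {
  "series": "0 0 4 0 0 0; 0 0 8 0 0 0; 0 0 12 0 0 0; 0 0 16 0 0 0; 0 0 20 0 0 0; 0 0 24 0 0 0; 0 0 27 0 0 0; 0 0 27 0 0 0"
}}

```text
time: 10.87
position: [0.6003, 0.0675, 0.2695]
tool_rot: [0.742, 0.671, -0.001, -0.001]
ft_force: [-3.8, 0.4, -1.1]
grip_width: 0.0116
grip_force: 55.0
```

>>> {"method": "move_arm", "body": {
  "series": "0 0 3 0 0 0; 0 0 6 0 0 0; 0 0 8 0 0 0; 0 0 10 0 0 0; 0 0 12 0 0 0; 0 0 13 0 0 0; 0 0 14 0 0 0; 0 0 14 0 0 0"
}}

```text
time: 11.53
position: [0.6019, 0.0672, 0.2568]
tool_rot: [0.742, 0.671, 0.0, 0.0]
ft_force: [-3.1, -0.2, -0.9]
grip_width: 0.0119
grip_force: 55.0
```

>>> {"method": "move_arm", "body": {
  "series": "0 0 1 0 0 0; 0 0 2 0 0 0; 0 0 3 0 0 0; 0 0 4 0 0 0; 0 0 4 0 0 0"
}}

```text
time: 11.95
position: [0.602, 0.0672, 0.2564]
tool_rot: [0.742, 0.671, 0.001, 0.001]
ft_force: [-8.3, -0.6, 16.3]
grip_width: 0.0116
grip_force: 55.0
```

Run:
```python
from h import *
c=robot.camera("scene")
for t in("bracket","hook_seat","bracket_grip"):
    for x in robot.tip_of(c,t)[:1]: print(t,round(x["p"],2),np.round(x["xyz"],3))
save(c,"c5.png",(325,140,405,220),7)
```

```text
bracket 0.91 [0.541 0.078 0.077]
hook_seat 0.87 [0.618 0.067 0.213]
bracket_grip 0.86 [0.6   0.066 0.274]
```

View pics/c5.png

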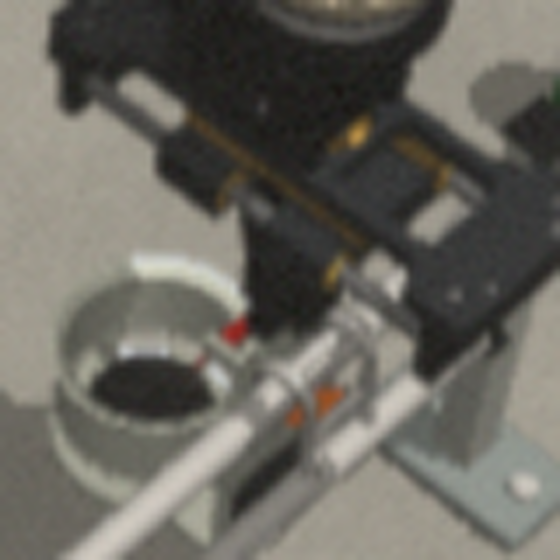

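The bar is at the top of the hook and the orange gate lies across beneath it (crop (315,400)). Next: relax the load, release and rise.

>>> {"method": "move_arm", "body": {
  "series": "0 -1 -3.5 0 0 0; 0 -1 -3.5 0 0 0; 0 -1 -3.5 0 0 0"
}}

```text
time: 12.4
position: [0.6016, 0.0673, 0.2563]
tool_rot: [0.742, 0.671, 0.001, 0.001]
ft_force: [-2.0, 0.5, 2.9]
grip_width: 0.0112
grip_force: 55.0
```

>>> {"method": "move_arm", "body": {
  "series": "0 0 0 0 0 0; 0 0 0 0 0 0; 0 0 0 0 0 0; 0 0 0 0 0 0; 0 0 0 0 0 0; 0 0 0 0 0 0",
  "jaw": 1,
  "newtons": 20
}}

```text
time: 12.9
position: [0.6008, 0.0674, 0.2557]
tool_rot: [0.742, 0.671, 0.0, 0.0]
ft_force: [1.0, -0.5, 0.2]
grip_width: 0.0434
grip_force: 0.0
```

>>> {"method": "move_arm", "body": {
  "series": "0 0 -15 0 0 0; 0 0 -35 0 0 0; 0 0 -70 0 0 0; 0 0 -100 0 0 0; 0 0 -100 0 0 0"
}}

```text
time: 13.32
position: [0.6041, 0.0673, 0.3631]
tool_rot: [0.742, 0.671, 0.005, 0.005]
ft_force: [0.3, -0.3, 1.2]
grip_width: 0.0767
grip_force: 0.0
```

```bash
python3 -c "
from h import *
go(.424,-.246,.26,-95.7);go(.424,-.246,.26,84.3)
c=robot.camera('scene')
for t in('bracket','hook_seat','bracket_grip'):
    for x in robot.tip_of(c,t)[:1]: print(t,round(x['p'],2),np.round(x['xyz'],3))
print(robot.get_obs()['q'])
"
```

```text
pos [0.6041 0.0673 0.3631] t 13.3167 F [ 0.3 -0.3  1.2] w 0.0767 fg 0.0
row [-329.7 -149.3  100.8] [ 0.6 -0.7 90. ]
pos [0.6041 0.0673 0.3631] t 13.3167 F [ 0.3 -0.3  1.2] w 0.0767 fg 0.0
row [-329.7 -149.3  100.8] [  0.7   0.6 -90. ]
bracket 0.95 [0.54  0.077 0.074]
hook_seat 0.86 [0.618 0.068 0.21 ]
[-7.29658937e-02  3.96496485e-01  1.34348253e+00 -2.39454746e-05
  1.40389087e+00  2.71986406e-02]
```

>>> {"method": "move_arm", "body": {
  "series": "-330 -148 98 0 0 90; -330 -148 98 0 0 90; -330 -148 98 0 0 90; -330 -148 98 0 0 90; -330 -148 98 0 0 90; -330 -148 98 0 0 90; -330 -148 98 0 0 90; -330 -148 98 0 0 90",
  "jaw": 1
}}

```text
time: 14.18
position: [0.4381, -0.2121, 0.2667]
tool_rot: [0.973, 0.23, -0.001, -0.001]
ft_force: [-0.1, -1.0, 0.5]
grip_width: 0.0868
grip_force: 0.0
```

```bash
python3 -c "
from h import *
go(.424,-.246,.22,-95.7)"
```

```text
pos [ 0.4381 -0.2121  0.2667] t 14.1833 F [-0.1 -1.   0.5] w 0.0868 fg 0.0
row [-27.7  24.1  46.7] [-0.2  0.1 32.3]
```

>>> {"method": "move_arm", "body": {
  "series": "-27 24 47 0 0 32; -27 24 47 0 0 32; -27 24 47 0 0 32; -27 24 47 0 0 32; -27 24 47 0 0 32; -27 24 47 0 0 32; -27 24 47 0 0 32"
}}

```text
time: 14.77
position: [0.4263, -0.2446, 0.2205]
tool_rot: [0.999, -0.043, -0.001, -0.001]
ft_force: [-0.3, 0.4, -0.7]
grip_width: 0.0873
grip_force: 0.0
```

Run:
```python
from h import *
for n in("scene","top")*2:
    c=robot.camera(n)
    for t in("pot","pot_lid","bracket","hook_seat"):
        for x in robot.tip_of(c,t)[:4]:
            if "pot" not in t or abs(x["xyz"][0]-.424)+abs(x["xyz"][1]+.246)<.03: print(n,t,round(x["p"],2),np.round(x["xyz"],4))
go(.424,-.246,.103,-95.7)
```

```text
scene pot 0.63 [ 0.4241 -0.2501  0.0042]
scene pot_lid 0.81 [ 0.4241 -0.2461  0.1103]
scene bracket 0.79 [0.546  0.0777 0.0743]
scene hook_seat 0.84 [0.6181 0.0656 0.2121]
scene hook_seat 0.21 [ 0.4252 -0.2496  0.1094]
top bracket 0.81 [0.5396 0.075  0.0743]
top bracket 0.66 [0.5734 0.3961 0.0031]
top hook_seat 0.68 [0.6181 0.0632 0.2122]
scene pot 0.75 [ 0.4242 -0.2466  0.0015]
scene pot_lid 0.78 [ 0.4233 -0.2499  0.1105]
scene bracket 0.93 [0.5387 0.0752 0.0726]
scene hook_seat 0.66 [0.6175 0.066  0.2137]
top bracket 0.77 [0.5411 0.0749 0.0769]
top hook_seat 0.95 [0.6191 0.0677 0.2099]
top hook_seat 0.67 [ 0.5416 -0.4009 -0.0022]
pos [ 0.4271 -0.2451  0.2217] t 15.7667 F [-0.1  0.3  1. ] w 0.0871 fg 0.0
row [ -3.    1.1 118.7] [-0.   0.   0.7]
```

>>> {"method": "move_arm", "body": {
  "series": "-3 1 40 0 0 0.7; -3 1 75 0 0 0.7; -3 1 100 0 0 0.7; -3 1 115 0 0 0.7; -3 1 118 0 0 0.7; -3 1 118 0 0 0.7"
}}

```text
time: 16.27
position: [0.4236, -0.2456, 0.1028]
tool_rot: [0.999, -0.05, -0.001, -0.001]
ft_force: [-0.1, 0.2, 0.3]
grip_width: 0.0872
grip_force: 0.0
```

>>> {"method": "move_arm", "body": {
  "series": "0 0 0 0 0 0; 0 0 0 0 0 0; 0 0 0 0 0 0; 0 0 0 0 0 0; 0 0 0 0 0 0; 0 0 0 0 0 0; 0 0 0 0 0 0; 0 0 0 0 0 0",
  "jaw": 0,
  "newtons": 30
}}

```text
time: 16.93
position: [0.424, -0.2458, 0.1039]
tool_rot: [0.999, -0.05, 0.0, 0.0]
ft_force: [-0.4, 1.2, 1.7]
grip_width: 0.0454
grip_force: 30.0
```

Gripped on the lid (45.4 mm). Lifting, then I'll check the bracket's sleeve axis from above.

>>> {"method": "move_arm", "body": {
  "series": "0 0 -10 0 0 0; 0 0 -30 0 0 0; 0 0 -65 0 0 0; 0 0 -105 0 0 0; 0 0 -145 0 0 0; 0 0 -180 0 0 0; 0 0 -190 0 0 0; 0 0 -190 0 0 0"
}}

```text
time: 17.6
position: [0.4254, -0.2471, 0.2978]
tool_rot: [0.999, -0.05, 0.003, 0.003]
ft_force: [1.0, 0.4, -1.2]
grip_width: 0.045
grip_force: 30.0
```

Run:
```python
from h import *
c=robot.camera("top"); i=c["img"]
x0,y0=px(c,(.54,.075,.147)); f=10
k=cv2.resize(i[y0-24:y0+24,x0-24:x0+24][...,::-1],None,fx=f,fy=f,interpolation=cv2.INTER_CUBIC)
M=np.array(c["mtx"])@np.array(c["world_to_cam"])[:3]
for z,r,col in((.147,.0365,(0,0,255)),(.087+.012,.028,(0,255,0))):
    t=np.linspace(0,6.283,60); P=np.c_[.5403+r*np.cos(t),.0745+r*np.sin(t),0*t+z,0*t+1]@M.T
    P=(P[:,:2]/P[:,2:]-[x0-24,y0-24]+.5)*f
    for p in P: cv2.circle(k,tuple(p.astype(int).tolist()),1,col,-1)
cv2.imwrite("pics/c6.png",k)
# dark pad centroid
roi=i[y0-24:y0+24,x0-24:x0+24].astype(int); m=((roi.max(2)<60)).astype(np.uint8)
n,l,s,ce=cv2.connectedComponentsWithStats(m)
for a in range(1,n):
    if s[a,4]>20: q=ce[a]+[x0-24,y0-24]; print(s[a],ray(c,q,.099))
o=robot.get_obs(); b=robot.camera("scene")
for t in("pot","pot_lid"):
    for x in robot.tip_of(b,t)[:4]: print(t,round(x["p"],2),np.round(x["xyz"],3))
go(.5403,.0745,.293,-95.7)
```

```text
[ 18  19  17  17 229] [0.5414773  0.07181456 0.099     ]
pot 0.82 [ 0.43  -0.148  0.   ]
pot 0.79 [ 0.425 -0.25   0.192]
pot 0.72 [ 0.369 -0.352 -0.002]
pot 0.7 [ 0.314 -0.24   0.001]
pot_lid 0.92 [ 0.433 -0.147  0.08 ]
pot_lid 0.8 [ 0.424 -0.246  0.299]
pot_lid 0.61 [ 0.366 -0.352  0.106]
pot_lid 0.47 [ 0.322 -0.24   0.082]
pos [ 0.4229 -0.2449  0.292 ] t 17.8 F [-0.6  0.  -2. ] w 0.045 fg 29.974003967363387
row [  84.9 -329.5   -0.4] [-0.1  0.2 -0. ]
```

View pics/c6.png

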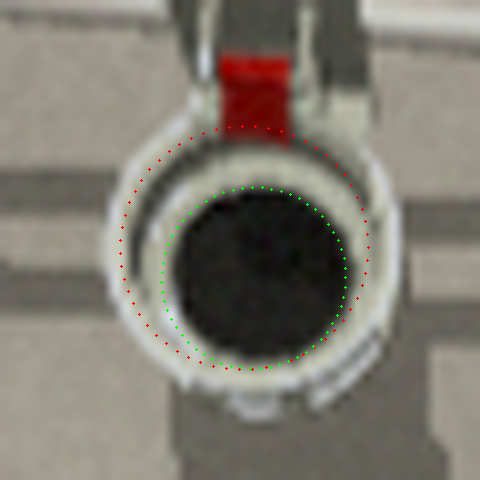

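The overlay (red = assumed mouth at y=.0745) sits about 8 px of enlarged image left of the real rim (centre ~(253,247)), and the black pad agrees. So the axis is near y=.072. Carrying the pot over.

>>> {"method": "move_arm", "body": {
  "series": "10 -40 0 0 0 0; 20 -80 0 0 0 0; 31 -120 0 0 0 0; 41 -160 0 0 0 0; 51 -200 0 0 0 0; 62 -240 0 0 0 0; 72 -280 0 0 0 0; 80 -310 0 0 0 0"
}}

```text
time: 18.47
position: [0.534, 0.0578, 0.2914]
tool_rot: [0.999, -0.049, -0.002, -0.001]
ft_force: [0.2, -0.0, -2.2]
grip_width: 0.0454
grip_force: 30.0
```

```bash
python3 -c "
from h import *
robot.camera('top');robot.camera('top');go(.541,.0725,.293,-95.7)"
```

```text
pos [0.5347 0.059  0.2914] t 18.5667 F [-0.3 -0.5 -2. ] w 0.0456 fg 29.975988746155053
row [  5.  -14.1  -1.6] [-0.1  0.2  0.3]
```

>>> {"method": "move_arm", "body": {
  "series": "5 -14 0 0 0 0.3; 5 -14 0 0 0 0.3; 5 -14 0 0 0 0.3; 5 -14 0 0 0 0.3; 5 -14 0 0 0 0.3"
}}

```text
time: 18.98
position: [0.5403, 0.0668, 0.2931]
tool_rot: [0.999, -0.053, -0.001, 0.0]
ft_force: [0.4, -1.0, -1.2]
grip_width: 0.0451
grip_force: 30.0
```

Run:
```python
from h import *
go(.541,.0725,.293,-95.7)
for k in range(2):
    c=robot.camera("scene")
    for t in("pot","pot_lid","bracket","hook_seat"):
        for x in robot.tip_of(c,t)[:5]:
            if np.hypot(x["xyz"][0]-.56,x["xyz"][1]-.07)<.08: print(t,round(x["p"],2),np.round(x["xyz"],4))
# model overlay: pot body bottom circle, sleeve mouth
i=c["img"]; x0,y0=px(c,(.55,.072,.19)); f=7; w=40
k=cv2.resize(i[y0-w:y0+w,x0-w:x0+w][...,::-1],None,fx=f,fy=f,interpolation=cv2.INTER_CUBIC)
M=np.array(c["mtx"])@np.array(c["world_to_cam"])[:3]; o=robot.get_obs()["position"]
for X,Y,z,r,col in((.541,.0725,.147,.0365,(0,0,255)),(o[0],o[1],o[2]-.1035+.004,.035,(0,255,0))):
    t=np.linspace(0,6.283,70); P=np.c_[X+r*np.cos(t),Y+r*np.sin(t),0*t+z,0*t+1]@M.T
    P=(P[:,:2]/P[:,2:]-[x0-w,y0-w]+.5)*f
    for p in P: cv2.circle(k,tuple(p.astype(int).tolist()),1,col,-1)
cv2.imwrite("pics/c7.png",k)
```

```text
pos [0.5403 0.0668 0.2931] t 18.9833 F [ 0.4 -1.  -1.2] w 0.0451 fg 29.975561590399593
row [ 0.  -5.7  0.1] [ 0.   0.1 -0.4]
pot 0.74 [0.541  0.0671 0.1898]
pot_lid 0.95 [0.5416 0.0629 0.3008]
bracket 0.67 [0.5427 0.0755 0.0744]
pot 0.62 [0.5422 0.0639 0.1908]
pot_lid 0.94 [0.5414 0.0668 0.3007]
bracket 0.88 [0.5404 0.0768 0.0749]
hook_seat 0.66 [0.6182 0.0643 0.2113]
hook_seat 0.44 [0.5409 0.0675 0.1909]
```

View pics/c7.png

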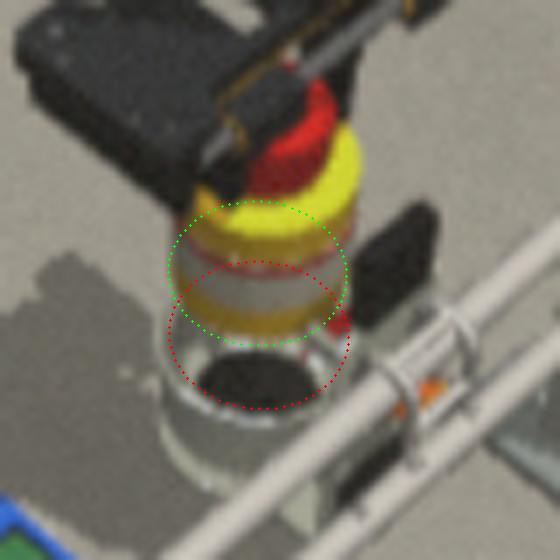

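Pot (bottom edge centred at crop ~(262,270)) and sleeve mouth (~(257,335)) match the models within about 1 mm. Moving 5.5 mm more in y, then lowering with force checks.

>>> {"method": "move_arm", "body": {
  "series": "0 -5.5 0 0 0 -0.4; 0 -5.5 8 0 0 -0.4; 0 -5.5 18 0 0 -0.4; 0 -5.5 28 0 0 -0.4; 0 -5.5 36 0 0 -0.4; 0 -5.5 41 0 0 -0.4; 0 -5.5 43 0 0 -0.4; 0 -5.5 43 0 0 -0.4"
}}

```text
time: 20.15
position: [0.5409, 0.0735, 0.2496]
tool_rot: [0.999, -0.049, -0.001, -0.0]
ft_force: [-2.4, 0.9, -1.9]
grip_width: 0.0456
grip_force: 30.0
```

>>> {"method": "move_arm", "body": {
  "series": "0 0 2 0 0 0; 0 0 4 0 0 0; 0 0 6 0 0 0; 0 0 8 0 0 0; 0 0 8 0 0 0"
}}

```text
time: 20.57
position: [0.5414, 0.0735, 0.2425]
tool_rot: [0.999, -0.049, -0.0, -0.0]
ft_force: [-1.3, 0.0, -1.2]
grip_width: 0.0452
grip_force: 30.0
```

>>> {"method": "move_arm", "body": {
  "series": "0 0 4 0 0 0; 0 0 8 0 0 0; 0 0 12 0 0 0; 0 0 16 0 0 0; 0 0 20 0 0 0; 0 0 20 0 0 0"
}}

```text
time: 21.07
position: [0.541, 0.0734, 0.2216]
tool_rot: [0.999, -0.049, -0.001, 0.0]
ft_force: [-1.1, -0.4, -1.5]
grip_width: 0.0452
grip_force: 30.0
```

>>> {"method": "move_arm", "body": {
  "series": "0 0 4 0 0 0; 0 0 8 0 0 0; 0 0 12 0 0 0; 0 0 16 0 0 0; 0 0 20 0 0 0; 0 0 24 0 0 0; 0 0 27 0 0 0; 0 0 27 0 0 0",
  "newtons": 45
}}

```text
time: 21.73
position: [0.5415, 0.0735, 0.1955]
tool_rot: [0.999, -0.049, -0.0, 0.0]
ft_force: [-1.9, -0.1, 2.0]
grip_width: 0.045
grip_force: 45.0
```

>>> {"method": "move_arm", "body": {
  "series": "0 0 2 0 0 0; 0 0 3 0 0 0; 0 0 4 0 0 0; 0 0 5 0 0 0; 0 0 6 0 0 0; 0 0 7 0 0 0; 0 0 8 0 0 0; 0 0 8 0 0 0"
}}

```text
time: 22.4
position: [0.542, 0.0734, 0.1896]
tool_rot: [0.999, -0.049, 0.001, 0.0]
ft_force: [-4.0, -0.2, 12.2]
grip_width: 0.0451
grip_force: 44.9
```

>>> {"method": "move_arm", "body": {
  "series": "0 0 1 0 0 0; 0 0 2 0 0 0; 0 0 3 0 0 0; 0 0 3 0 0 0; 0 0 3 0 0 0"
}}

```text
time: 22.82
position: [0.5421, 0.0735, 0.1892]
tool_rot: [0.999, -0.049, 0.002, 0.0]
ft_force: [-8.0, 0.4, 29.4]
grip_width: 0.0451
grip_force: 44.9
```

Rigid at the bottom. Now ease up and check the catch holds: a small pull should be resisted after 2–5 mm.

>>> {"method": "move_arm", "body": {
  "series": "0 0 -2 0 0 0; 0 0 -4 0 0 0; 0 0 -6 0 0 0; 0 0 -8 0 0 0; 0 0 -10 0 0 0; 0 0 -10 0 0 0"
}}

```text
time: 23.32
position: [0.5416, 0.0737, 0.194]
tool_rot: [0.999, -0.049, -0.0, -0.0]
ft_force: [1.1, -0.1, -3.6]
grip_width: 0.0452
grip_force: 45.0
```

The catch resists, so the pot is locked. Releasing.

>>> {"method": "move_arm", "body": {
  "series": "0 0 1 0 0 0; 0 0 1 0 0 0; 0 0 1 0 0 0; 0 0 1 0 0 0; 0 0 1 0 0 0; 0 0 1 0 0 0; 0 0 1 0 0 0",
  "jaw": 0.85
}}

```text
time: 23.9
position: [0.5416, 0.0735, 0.1938]
tool_rot: [0.999, -0.049, 0.0, -0.0]
ft_force: [-0.8, -0.1, -0.3]
grip_width: 0.073
grip_force: 0.0
```

>>> {"method": "move_arm", "body": {
  "series": "0 0 -15 0 0 0; 0 0 -35 0 0 0; 0 0 -70 0 0 0; 0 0 -110 0 0 0; 40 0 -140 0 0 0; -60 80 -140 0 0 0; -100 120 -140 0 0 0; -100 120 -140 0 0 0"
}}

```text
time: 24.57
position: [0.474, -0.0043, 0.3328]
tool_rot: [0.999, -0.048, 0.001, 0.0]
ft_force: [0.0, -1.4, 1.0]
grip_width: 0.0734
grip_force: 0.0
```

Run:
```python
from h import *
c=robot.camera("scene");go(.5,0,.3,-95)
for t in("pot","pot_lid","bracket","hook_seat","gate","catch","tens_unit","gel_bottle","needle_box"):
    for x in robot.tip_of(c,t)[:2]: print(t,round(x["p"],2),np.round(x["xyz"],4))
save(c,"c8.png",(310,120,430,240),5)
```

```text
pos [ 0.4654 -0.0067  0.3315] t 24.6167 F [-5.2 -1.8 -1. ] w 0.0741 fg 0.0
row [ 34.1 -10.2  31.1] [ 0.2  0.6 -0.7]
pot 0.88 [ 0.3689 -0.3485  0.0019]
pot 0.83 [ 4.315e-01 -1.453e-01  3.000e-04]
pot_lid 0.86 [ 0.3697 -0.3542  0.1069]
pot_lid 0.81 [ 0.4327 -0.1474  0.0788]
bracket 0.89 [0.5442 0.0761 0.0714]
bracket 0.65 [0.6125 0.025  0.2091]
hook_seat 0.95 [0.6157 0.0661 0.2101]Traceback (most recent call last):
  File "<stdin>", line 4, in <module>
ValueError: it knows: bracket, bracket_grip, gel_bottle, hook_seat, needle_box, pot, pot_lid, rail_mid, rail_stand, tens_unit
```

Run:
```python
from h import *
c=robot.camera("scene")
for t in("pot","pot_lid","tens_unit","gel_bottle","needle_box"):
    for x in robot.tip_of(c,t)[:4]: print(t,round(x["p"],2),np.round(x["xyz"],4))
print(robot.get_obs()["ft_force"])
save(c,"c8.png",(310,120,430,240),5)
```

```text
pot 0.73 [ 0.368  -0.3524  0.0005]
pot 0.65 [ 4.313e-01 -1.456e-01  3.000e-04]
pot 0.63 [ 0.3146 -0.2383 -0.0012]
pot_lid 0.87 [0.5417 0.0748 0.2013]
pot_lid 0.84 [ 0.3682 -0.3499  0.1103]
pot_lid 0.67 [ 0.4344 -0.1453  0.0797]
pot_lid 0.63 [ 0.3182 -0.2414  0.081 ]
tens_unit 0.96 [ 0.4613 -0.0299  0.0021]
gel_bottle 0.95 [0.5752 0.4006 0.0033]
needle_box 0.82 [ 0.5455 -0.4058 -0.0007]
needle_box 0.24 [0.6178 0.0656 0.2126]
[-0.73428415  1.26971105  0.33075201]
```

View pics/c8.png

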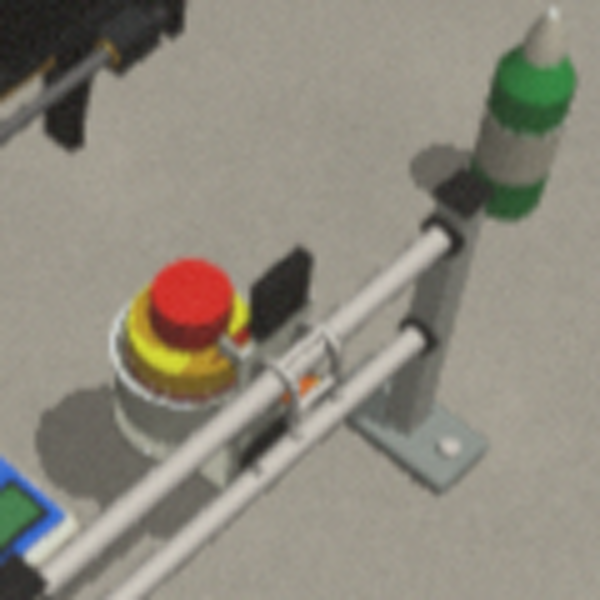

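The pot sits upright in the hanging bracket (crop (190,330)) with the red catch over its shoulder at (240,340). The gate is shut under the bar at (300,385), the gripper is clear, and the bystanders are where they were. Handing in.

```bash
python3 -c "
from h import *
print(robot.hand_in())"
```

```text
the job is handed in; nothing more can be done
None
```

The bracket hangs from the upper bar with its gate shut, the larger yellow pot is locked in it under the red catch, and the job was handed in at about 25 s (verdict not reported) with the electrotherapy unit, gel bottle and needle box where they stood.

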